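# Wedge the oak blank tight in the holding jig

## Robot

A 6-joint arm with a two-finger parallel gripper is mounted at the origin on the work surface. World frame = base frame: x ahead of the robot, y to its left, z up, the work surface at z = 0. Lengths are in m, angles in rad, forces in N, time in s.
With the tool pointing down it reaches from about 0.375 to 0.75 m from the base axis. Payload 9 kg.
Tool frame: the origin (TCP) lies at the very end of the fingers, on their centre line; the grasp point (between the pads) lies 19 mm behind it; x points along the fingers, z is the direction in which the jaws open and shut, and the axes are right-handed (so a half turn about x gives the same grasp; the last joint's range is limited). The gripper opens to 85 mm and grips with 20 to 120 N. Pads are 22 mm wide; open, the fingers measure 114 mm over their backs; the gripper's body (76 mm by 85 mm) begins 54 mm behind the grasp point. The pads swing forward as they close: fully open they stand 13 mm farther back than shut.
Start: joints at [1.103, 0.104, 0.097, 1.564, 0, 1.353], TCP at [0.148, 0.581, 0.231] pointing down, gripper open.
Joint ranges: [-2.99, 2.99], [-0.84, 1.86], [-1.1, 1.16], [-1.84, 2.11], [-1.51, 1.56], [-3.14, 3.14]. Speed limits (rad/s): [2.22, 2.22, 2.57, 3.14, 3.14, 3.14].

## Interface

Orientations are given as a unit quaternion [w, x, y, z].
In Python, from cell import r, imaging gives the robot as it stands. The module is installed in compiled form; this text tells all that it offers. Calls block until the motion is done:
- r.movep(position, orientation): joint-space move of the TCP to a pose.
- r.move_linear(position, attitude=None, velocity=0.15, stop_force=None): straight line of the TCP; attitude=None keeps the orientation; velocity is the mean speed in m/s. With stop_force (N) it stops when the force on the tool has changed by that much, and returns True; else False.
- r.move_j(angles): joint-space move.
- r.release() and r.clamp(effort=None): open the fingers fully, or close them until they stop; effort is the grip in N (None keeps the last).
- r.hold(seconds).
- r.inverse_kinematics(position, orientation): joint angles nearest the present ones, or None.
- imaging.grab_frame(name): name is "side" or "top"; returns a dict with "image" (420x560x3 uint8, red, green, blue), "camera_matrix" (3x3 intrinsics, pixels), "distortion" ([k1, k2, p1, p2, k3] as OpenCV has them; the pictures are not rectified), "R" (3x3) and "t" (3): a world point X has camera coordinates R X + t. Camera axes: x right, y down, z forward; pixel columns grow to the right and rows downward; lengths in m; the calibration is good to about 2 mm. A picture is of the moment at which its call begins. There is no depth.
A pose or a line that the arm cannot do raises r.IKError and nothing moves.
- r.close_job(): hands the job in, once; it reports no verdict.
Readings, each from a call of its own:
- r.get_time(): time.
- r.get_joints(): joint angles.
- r.get_dq(): joint speeds.
- r.get_tau(): joint torques, N m.
- r.get_position(): TCP position.
- r.get_eef_rot(): TCP orientation.
- r.get_force(): force on the tool from outside, world axes, zero at the start.
- r.get_ft_torque(): the same for the moment, N m.
- r.get_gripper_width(): opening from 0.0 (shut) to 1.0 (fully open).
Only numpy, scipy, OpenCV 4.12 (cv2) and the standard library are available. Lean on these libraries where they do the work, as an engineer would, in place of code of your own. Each camera call takes 0.05 s, during which the arm holds its last target.

## Task

The oak blank lies loose in the holding jig. Pick up the hammer and drive the jig's wedge in with separate light taps on its thick end, three at least, drawing the hammer back clear after each, until the wedge stops advancing and sits tight with the blank clamped square against the fence; no fast or heavy blows, and let neither the gripper touch the wedge nor the hammer hit the blank. Then lay the hammer down flat on the bench, clear of the jig, leaving the glue bottle, tin and tape measure where they are.

Things in the scene. Friction and masses are not known exactly. Their poses are not given: they have to be found in the camera images.
- jig: Plywood holding jig screwed to the bench, base 215 x 290 x 18 mm. Origin: bench level, under the wedge's path. Its y axis runs along the blank, the way the wedge is driven; x across, away from the robot. 40 mm high dark strips on the base: slanted cleat (x -57 to 6 mm, y -122 to 52), end stop (its face at y 120) and, beyond the blank, a fence set by hand: its face lies at x 85 mm, give or take 3 mm.
- board: Pale oak blank to be held, 70 (x) x 240 (y) x 40 mm, 0.46 kg, lying loose on the jig's base between wedge and fence, up to 8 mm short of the fence. Origin: centre of its underside.
- wedge: Light orange-brown wedge, 180 mm long (y), 40 mm high, 38 mm thick at the butt, 14 mm at the tip; its sloping side (7.6 deg) is captive in a groove of the cleat: it only slides along (0.132, 0.991, 0) in jig axes. Needs about 5 N to slide. It seats 15 to 82 mm on from its start, the fence deciding where: tight when taps of 15 to 25 N no longer move it. Over 65 N bruises it: let the hammer meet it at under 0.1 m/s. Origin: underside, 90 mm ahead of the butt.
- wedge_butt (a point): Centre of the wedge's butt, the flat end face (38 mm wide, 40 mm high) that is tapped; 20 mm above the jig's base, 38 mm above the bench. The face looks along the jig's -y and overhangs the base's edge (jig y -130) even when seated. x of the point's frame runs across, y along the wedge towards its tip.
- hammer: Soft-faced hammer lying on its side on the bench, 0.38 kg, centre of mass about 43 mm down the handle. Origin: on the bench under the head's centre. Red handle along its -x, 222 mm long, 24 wide (y) x 22 mm high, thicker black end (28 x 34). The head's striking axis is its y: two alike flat round faces, 34 mm across, 48 mm either side of the centre (yellow at +y, black at -y).
- hammer_head (a point): Centre of the hammer's head, 17 mm above the bench as it lies.
- hammer_grip (a point): A good place to hold the handle: on its centre line, 55 mm from the head's centre, 17 mm above the bench as it lies. Same axes as the hammer: close the fingers across y.
- glue: White glue bottle with orange cap, 60 mm across, 170 mm tall, to be left alone. Origin: centre of its underside.
- tin: Round tin with green lid, 71 mm across, 52 mm tall, to be left alone. Origin: centre of its underside.
- tape: Yellow tape measure standing on edge, 66 x 34 x 62 mm, to be left alone. Origin: centre of its underside.

How it is judged:
On the way, in this order (a step that is already met when the one before it is completed fails the run):
1. the held hammer taps the wedge (contact force between hammer and wedge above 3 N and contact force between the fingers and hammer above 1 N).
2. the hammer is drawn back clear (horizontal distance between hammer_head and wedge_butt above 0.058 m), for 0.1 s.
3. the held hammer taps the wedge again (all of step 1).
4. the hammer is drawn back clear again (horizontal distance between hammer_head and wedge_butt above 0.058 m), for 0.1 s.
5. the held hammer taps the wedge a third time (all of step 3).
6. with the hammer drawn back, the wedge sits tight by itself against the blank (horizontal distance between hammer_head and wedge_butt above 0.058 m and contact force between wedge and board above 12 N), for 0.5 s.
At the end, for the whole second after the job is handed in: The wedge sits tight by itself, pressing on the blank with over 12 N; the blank lies flat (within 3 mm) and square in the jig (0.03 rad), at rest. The hammer lies flat on the bench (head centre under 23 mm high, 0.15 rad of level), at rest, head centre over 58 mm from the wedge's butt (all of step 6 and angle between the y axis of board and the y axis of jig, either way round below 0.03 rad and z of board in the frame of jig below 0.021 m and linear speed of board below 0.01 m/s and height (world z) of hammer_head below 0.023 m and angle between hammer's own z axis and vertical below 0.15 rad and linear speed of hammer below 0.02 m/s); the robot touches nothing.
It fails at once if a blow on the wedge harder than 65 N (contact force between hammer and wedge above 65 N).
It fails at once if the gripper or arm touches the wedge (contact force between any of the fingers, the arm and wedge above 1 N).
It fails at once if the hammer hits the blank (over 5 N) (contact force between hammer and board above 5 N).
It fails at once if the glue bottle, the tin or the tape measure is shifted more than 20 mm (distance of any of glue, tin, tape from where it was at the start of the episode above 0.02 m).
It also fails if it takes over 51 s, if anything falls off the work surface, if the arm or the gripper's body presses on something with over 40 N, if the wrist force passes 120 N, or if a joint passes its speed limit or range.

## Working session

There is one attempt and no reset: what is moved stays moved. The work goes in short steps, each a Python script; the robot and the scene stay as the last script left them, time stands still between calls to the robot, and variables do not carry over. Pictures are saved under pics/ and viewed, and the job is handed in when it is done.

```bash
mkdir -p pics; ls
python3 - <<'E'
from cell import r, imaging
import cv2, numpy as np, pickle
d={}
for n in("top","side"):
    f=imaging.grab_frame(n); d[n]=f
    cv2.imwrite(f"pics/{n}0.png",f["image"][:,:,::-1])
    print(n,f["camera_matrix"].round(1).tolist(),np.round(f["distortion"],4),f["R"].round(3).tolist(),f["t"].round(3), (-f["R"].T@f["t"]).round(3))
pickle.dump(d,open("f0.pkl","wb"))
print(r.get_time(),r.get_eef_rot(),r.get_position())
E
```

```text
pics
top [[439.3, 0.0, 278.5], [0.0, 439.3, 207.0], [0.0, 0.0, 1.0]] [0.0219 0.     0.     0.     0.    ] [[-0.025, -1.0, -0.002], [-0.995, 0.025, -0.092], [0.092, -0.0, -0.996]] [0.037 0.594 0.988] [0.501 0.023 1.039]
side [[499.7, 0.0, 278.1], [0.0, 499.7, 213.2], [0.0, 0.0, 1.0]] [-0.0839  0.      0.      0.      0.    ] [[0.915, -0.404, -0.002], [-0.305, -0.688, -0.659], [0.264, 0.603, -0.752]] [-0.516  0.223  1.094] [ 0.25  -0.715  0.969]
0.1 [ 0.55800428 -0.43399979  0.55879012  0.43362312] [0.14818397 0.58110549 0.23058404]
```

View pics/top0.png

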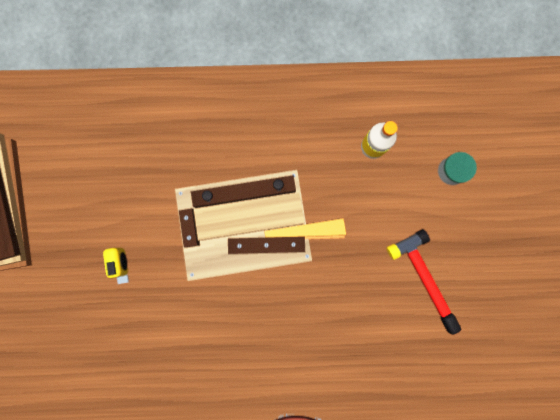

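View pics/side0.png

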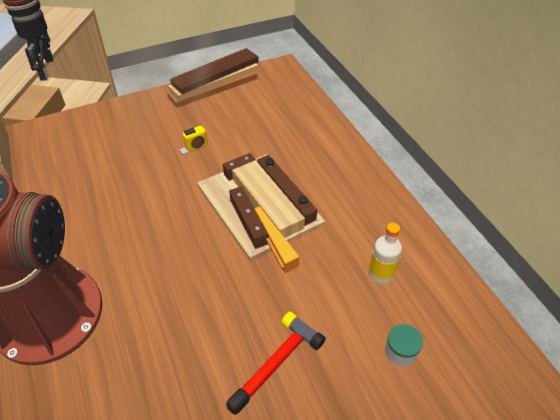

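The top view shows the jig at about (245,225), the wedge butt at (345,229), and the hammer head at (408,245) with its handle running to (455,330). The glue (380,140), tin (458,168) and tape (115,263) are well clear. Next I'll measure these properly.

```bash
cat > h.py <<'E'
import cv2, numpy as np, pickle
def ray(f,uv,z):
    p=cv2.undistortPoints(np.array(uv,float).reshape(-1,1,2),f["camera_matrix"],f["distortion"]).reshape(-1,2)
    c=-f["R"].T@f["t"]; d=np.c_[p,np.ones(len(p))]@f["R"]
    return c+d*((np.reshape(z,(-1,1))-c[2])/d[:,2:3])
def proj(f,X):
    return cv2.projectPoints(np.array(X,float).reshape(-1,3),cv2.Rodrigues(f["R"])[0],f["t"],f["camera_matrix"],f["distortion"])[0].reshape(-1,2)
def hsv(f): return cv2.cvtColor(f["image"],cv2.COLOR_RGB2HSV)
def mask(f,lo,hi,roi=None):
    m=cv2.inRange(hsv(f),np.array(lo),np.array(hi))
    if roi:
        k=np.zeros_like(m);x0,y0,x1,y1=roi;k[y0:y1,x0:x1]=1;m=m*k
    return m
def big(m):
    c,_=cv2.findContours(m,cv2.RETR_EXTERNAL,cv2.CHAIN_APPROX_NONE)
    return max(c,key=cv2.contourArea)
E
python3 - <<'E'
from h import *
d=pickle.load(open("f0.pkl","rb"))
a=d["top"]["image"][155:345,165:480,::-1]
cv2.imwrite("pics/topz.png",cv2.resize(a,None,fx=2.5,fy=2.5,interpolation=cv2.INTER_CUBIC))
a=d["side"]["image"][140:410,190:350,::-1]
cv2.imwrite("pics/sidez.png",cv2.resize(a,None,fx=2.2,fy=2.2,interpolation=cv2.INTER_CUBIC))
f=d["top"];H=hsv(f)
for n,(u,v) in dict(wedge=(335,230),board=(240,217),base=(210,265),cleat=(250,246),red=(430,285),yel=(394,251),black=(423,237),gray=(408,244),bench=(350,330)).items(): print(n,H[v,u],f["image"][v,u])
E
```

```text
wedge [ 26 139 252] [252 232 115]
board [ 21  83 244] [244 221 165]
base [ 18  81 220] [220 193 150]
cleat [ 10 154  91] [91 54 36]
red [  1 209 252] [252  54  45]
yel [ 30 194 253] [252 253  61]
black [150   6  46] [46 45 46]
gray [113  60 110] [ 84  90 110]
bench [ 12 154 189] [189 121  75]
```

View pics/topz.png

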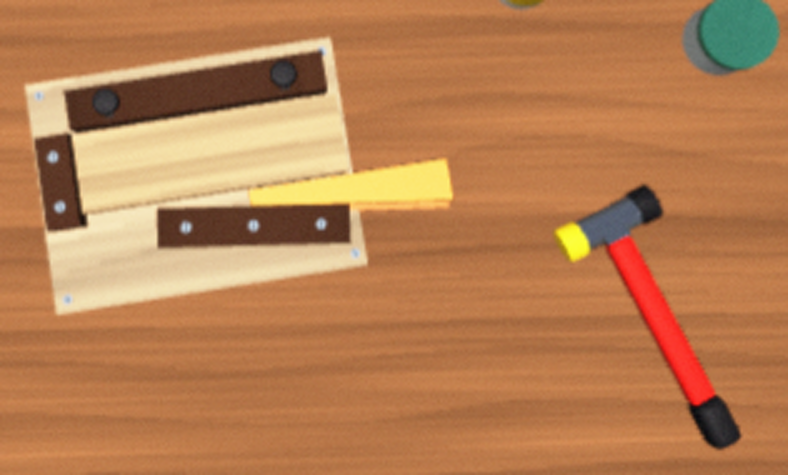

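View pics/sidez.png

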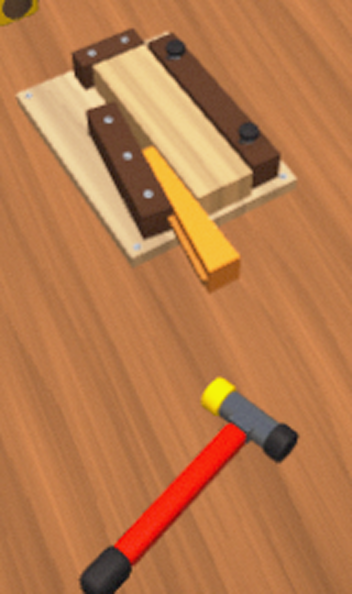

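```bash
cat > meas.py <<'E'
from h import *
d=pickle.load(open("f0.pkl","rb")); f=d["top"]; s=d["side"]
m=mask(f,(12,30,160),(25,115,255),(165,155,330,290))
m=cv2.morphologyEx(m,cv2.MORPH_OPEN,np.ones((3,3)))
pts=cv2.findNonZero(m).reshape(-1,2)
P=ray(f,cv2.convexHull(pts).reshape(-1,2),0.018)[:,:2].astype(np.float32)
rc=cv2.minAreaRect(P*1000); print("base",rc); print(cv2.boxPoints(rc).round(1).tolist())
for n,g,roi in(("top",f,(260,210,355,250)),("side",s,(240,195,310,275))):
    w=mask(g,(18,116,60),(32,255,255),roi) if n=="top" else mask(g,(12,160,120),(32,255,255),roi)
    c=big(w); q=cv2.approxPolyDP(c,2.0,True).reshape(-1,2)
    print(n,"wedge poly",q.tolist())
    print(ray(g,q,0.058)[:,:2].round(4).tolist())
red=lambda g,roi:cv2.bitwise_or(mask(g,(0,180,120),(6,255,255),roi),mask(g,(174,180,120),(179,255,255),roi))
for n,g,rr,ry in(("top",f,(400,235,470,340),(380,235,405,262)),("side",s,(230,320,310,410),(278,308,304,332))):
    c=big(red(g,rr)); P=ray(g,c.reshape(-1,2),0.017)[:,:2].astype(np.float32)
    R=cv2.minAreaRect(P*1000); b=cv2.boxPoints(R); print(n,"handle",R); print(b.round(1).tolist())
    vx=cv2.fitLine(P,cv2.DIST_L2,0,.01,.01).ravel(); print("line",vx, np.degrees(np.arctan2(vx[1],vx[0])))
    y=big(mask(g,(27,120,120),(33,255,255),ry)); M=cv2.moments(y); print("yel",M['m10']/M['m00'],M['m01']/M['m00'],ray(g,[[M['m10']/M['m00'],M['m01']/M['m00']]],0.020).round(4))
    k=mask(g,(0,0,0),(179,130,130),(385,225,435,262) if n=="top" else (285,312,330,352)); k=big(k); 
    M=cv2.moments(k); print("dark head", cv2.contourArea(k),ray(g,[[M['m10']/M['m00'],M['m01']/M['m00']]],0.017).round(4))
    Pk=ray(g,k.reshape(-1,2),0.02)[:,:2].astype(np.float32); print(cv2.minAreaRect(Pk*1000))
E
python3 meas.py
```

```text
base ((557.427001953125, 106.73941040039062), (216.44073486328125, 291.0508117675781), 7.598805904388428)
[[430.8999938964844, 236.6999969482422], [469.3999938964844, -51.79999923706055], [683.9000244140625, -23.200000762939453], [645.5, 265.29998779296875]]
top wedge poly [[343, 219], [265, 230], [265, 236], [338, 237], [343, 236], [339, 234], [345, 234]]
[[0.5614, -0.1211], [0.5411, 0.0537], [0.5278, 0.054], [0.5215, -0.1085], [0.5235, -0.1197], [0.5281, -0.111], [0.5278, -0.1243]]
side wedge poly [[255, 207], [269, 235], [266, 240], [283, 272], [300, 266], [299, 255], [293, 246], [284, 239], [259, 206]]
[[0.5269, 0.0567], [0.5237, -0.0379], [0.5116, -0.0488], [0.5109, -0.1462], [0.552, -0.1469], [0.5629, -0.1186], [0.5613, -0.0899], [0.5509, -0.0629], [0.5371, 0.0558]]
top handle ((412.92523193359375, -317.6259460449219), (163.88583374023438, 26.904056549072266), 25.561344146728516)
[[333.20001220703125, -340.79998779296875], [344.79998779296875, -365.1000061035156], [492.70001220703125, -294.3999938964844], [481.0, -270.1000061035156]]
line [ 0.8990653   0.4378145   0.41298714 -0.3174018 ] 25.96452
yel 394.40860215053766 251.06810035842292 [[ 0.4869 -0.242   0.02  ]]
dark head 384.5 [[ 0.508  -0.2866  0.017 ]]
((507.45416259765625, -285.90850830078125), (31.693939208984375, 74.67353820800781), 26.91765022277832)
side handle ((413.76519775390625, -313.8018798828125), (163.18089294433594, 26.969520568847656), 25.725849151611328)
[[334.3999938964844, -337.1000061035156], [346.1000061035156, -361.3999938964844], [493.1000061035156, -290.5], [481.3999938964844, -266.20001220703125]]
line [ 0.90019625  0.43548438  0.41161078 -0.31501922] 25.816122
yel 288.43333333333334 317.6333333333333 [[ 0.4841 -0.2349  0.02  ]]
dark head 474.5 [[ 0.5055 -0.2841  0.017 ]]
((501.6883850097656, -283.8785095214844), (37.58960723876953, 80.34306335449219), 29.15264892578125)
```

The jig base measures 216 x 291 mm (should be 215 x 290), with a yaw of 7.6°. That makes the wedge slide almost exactly along world +y. The hammer handle is at 25.9° in both views, and its two positions agree at z≈0.022. The head centre comes out at about (0.502, -0.273). Next I'll grasp it slightly closer to the head, at 45 mm, so the grip resists the tapping moment better.

```bash
cat >> h.py <<'E'
from scipy.spatial.transform import Rotation as Ro
def quat(yaw,sgn):  # yaw of hammer x axis; tool x down, tool z = sgn*hammer y
    z=sgn*np.array([-np.sin(yaw),np.cos(yaw),0]); x=np.array([0,0,-1.]); y=np.cross(z,x)
    q=Ro.from_matrix(np.c_[x,y,z]).as_quat(); return [q[3],q[0],q[1],q[2]]
E
python3 - <<'E'
from h import *
from cell import r
yaw=np.radians(25.9); g=np.array([.4615,-.2924])
for s in(1,-1):
    for y,p in((yaw,[*g,.10]),(np.radians(7.6),[.5,-.22,.03]),(np.radians(7.6),[.5,-.09,.03])):
        j=r.inverse_kinematics(p,quat(y,s)); print(s,None if j is None else np.round(j,2))
E
```

```text
1 [-0.8  -0.04 -0.29  1.32  0.   -1.26]
1 [-0.65  0.01 -0.37  1.19  0.   -0.79]
1 [-0.44 -0.11 -0.49  1.2   0.   -0.57]
-1 [-0.8  -0.04 -0.29  1.32  0.    1.89]
-1 [-0.65  0.01 -0.37  1.19  0.    2.35]
-1 [-0.44 -0.11 -0.49  1.2   0.    2.57]
```

Run:
```python
from h import *
from cell import r, imaging
q=quat(np.radians(25.9),-1); g=[.4615,-.2924]
r.movep([*g,.12],q); print(r.get_time(), np.round(r.get_force(),1))
r.move_linear([*g,.004],velocity=.12,stop_force=15)
print(r.get_position(),np.round(r.get_force(),1))
r.clamp(120); print(r.get_gripper_width(),np.round(r.get_force(),1),r.get_time())
r.move_linear([*g,.04],velocity=.1)
print(np.round(r.get_force(),1),np.round(r.get_ft_torque(),2),r.get_gripper_width())
d={n:imaging.grab_frame(n) for n in("top","side")}; pickle.dump(d,open("f1.pkl","wb"))
a=d["top"]["image"][155:345,165:480,::-1]; cv2.imwrite("pics/top1.png",cv2.resize(a,None,fx=2.5,fy=2.5))
cv2.imwrite("pics/side1.png",d["side"]["image"][:,:,::-1])
print(r.get_time())
```

```text
3.3667 [-1.   0.2 -0.5]
[ 0.46199672 -0.29287392  0.00486796] [-0.3 -0.2 -0.3]
0.2530061567628997 [-0.9  0.8  5.5] 5.0833
[-0.3  0.2 -5.5] [0.02 0.05 0.  ] 0.2561614622809582
5.6917
```

View pics/top1.png

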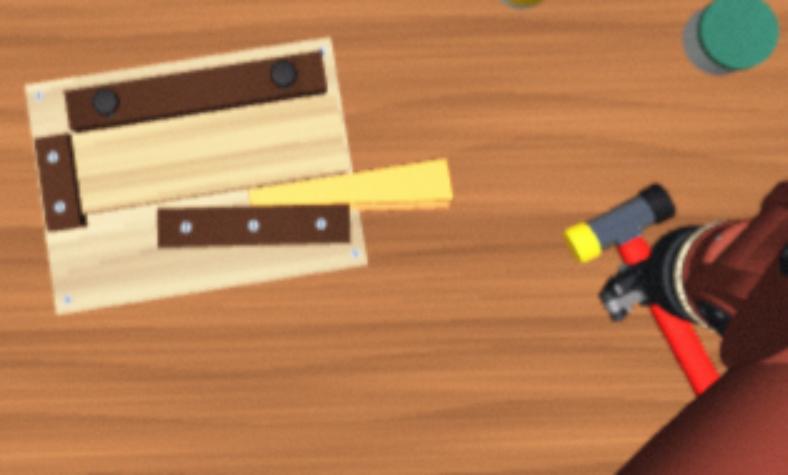

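View pics/side1.png

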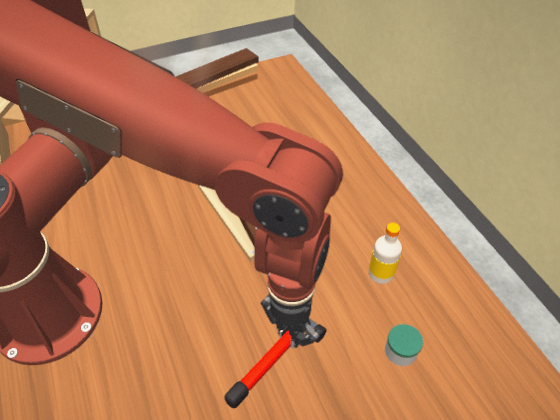

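The hammer is held and was lifted without twisting: in the top view the yellow face is at about (581,241) and the wedge hasn't moved. Next I'll move to staging behind the butt and check how the hammer sits in the hand.

Run:
```python
from h import *
from cell import r, imaging
q=quat(np.radians(7.6),-1)
r.move_linear([.5062,-.235,.05],q,velocity=.1)
r.move_linear([.5062,-.2162,.027],q,velocity=.1)
print(r.get_position(),np.round(r.get_force(),1),np.round(r.get_ft_torque(),2),r.get_time())
d={n:imaging.grab_frame(n) for n in("top","side")}; pickle.dump(d,open("f2.pkl","wb"))
f=d["top"]
m=mask(f,(28,150,120),(33,255,255),(350,180,450,270)); c=big(m)
M=cv2.moments(c); print("yel",ray(f,[[M['m10']/M['m00'],M['m01']/M['m00']]],0.045).round(4))
R=cv2.minAreaRect((ray(f,c.reshape(-1,2),.045)[:,:2]*1000).astype(np.float32));print(R)
a=d["top"]["image"][155:345,165:480,::-1]; cv2.imwrite("pics/top2.png",cv2.resize(a,None,fx=2.5,fy=2.5))
cv2.imwrite("pics/side2.png",d["side"]["image"][:,:,::-1])
```

```text
[ 0.50567182 -0.21550308  0.02623134] [-0.  -0.5 -3.8] [-0.01  0.01 -0.04] 7.025
yel [[ 0.5463 -0.1742  0.045 ]]
((546.530517578125, -174.56234741210938), (27.81585121154785, 19.542560577392578), 8.889513969421387)
```

View pics/top2.png

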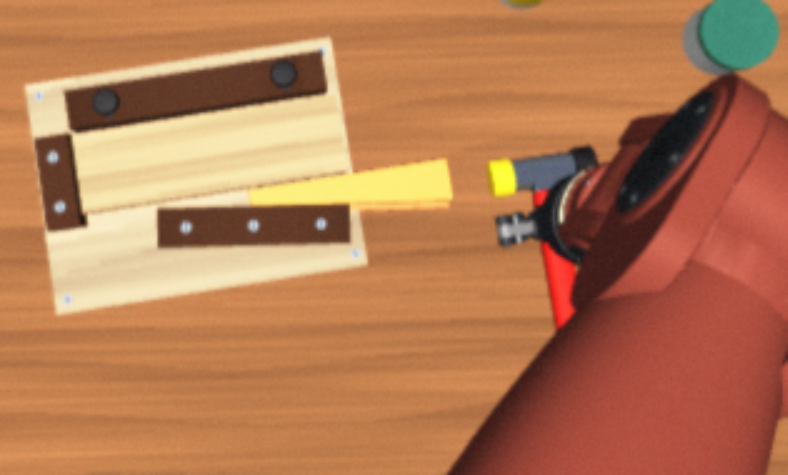

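View pics/side2.png

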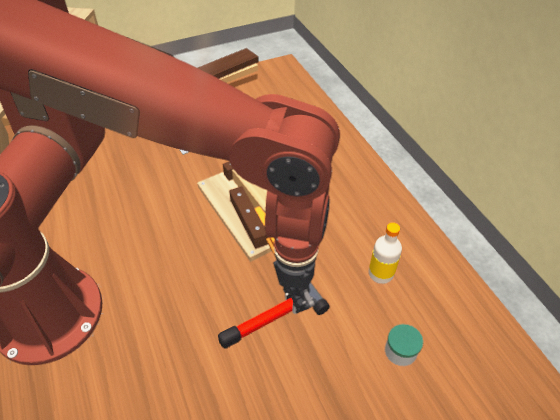

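The hammer is square and lined up: the yellow centre is at x=0.546, the target is 0.545, and the gap is about 40 mm. First gentle tap.

```bash
cat > tap.py <<'E'
from h import *
from cell import r, imaging
X,Z=.5062,.027
def tap(y,v,sf,back):
    hit=r.move_linear([X,y,Z],velocity=v,stop_force=sf)
    p=r.get_position(); F=r.get_force(); 
    r.move_linear([X,p[1]-back,Z],velocity=.12)
    print("hit",hit,"y",p.round(4),"F",np.round(F,1),"back F",np.round(r.get_force(),1),"T",np.round(r.get_ft_torque(),2),"t",round(r.get_time(),2),flush=True)
    return hit,p[1]
def look(n):
    f=imaging.grab_frame("top"); pickle.dump(f,open(f"{n}.pkl","wb"))
    a=f["image"][155:345,165:480,::-1]; cv2.imwrite(f"pics/{n}.png",cv2.resize(a,None,fx=2.5,fy=2.5))
    c=big(mask(f,(18,116,60),(27,255,255),(200,200,355,250))).reshape(-1,2); print("wedge px x-range",c[:,0].min(),c[:,0].max())
E
python3 - <<'E'
from tap import *
tap(-.155,.04,12,.04)
look("t1")
E
```

```text
hit False y [ 0.5062 -0.1553  0.027 ] F [-1.4 -4.9 -5. ] back F [-0.5  0.6 -3.1] T [ 0.08 -0.01 -0.01] t 9.29
wedge px x-range 255 336
```

View pics/t1.png

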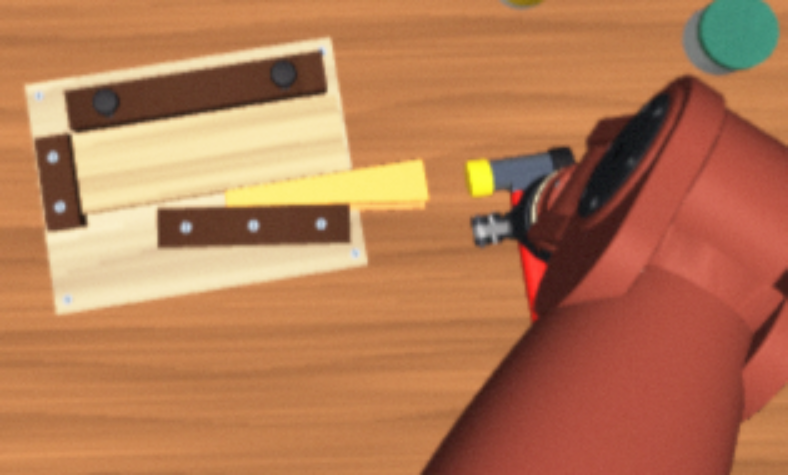

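The first tap moved the wedge about 22 mm at 5 N. In the picture the butt went from (452,190) to (428,190), and the hammer is still square and drawn clear. Continuing.

Run:
```python
from tap import *
y=-.155
for i in range(4):
    hit,yy=tap(y+.018,.04,14,.035)
    y=yy
    if hit: break
look("t2")
```

```text
hit False y [ 0.5062 -0.1377  0.0272] F [-0.8 -5.8 -4.4] back F [ 0.2  0.1 -4.8] T [0.01 0.07 0.01] t 11.4
hit False y [ 0.5061 -0.1203  0.0271] F [-1.3 -5.  -4.8] back F [ 0.2  0.1 -3.5] T [0.03 0.   0.01] t 13.32
hit True y [ 0.5057 -0.1105  0.0268] F [ 1.2 -4.3 -2. ] back F [-0.6  0.3 -3.8] T [ 0.01 -0.02 -0.05] t 14.82
wedge px x-range 235 316
```

View pics/t2.png

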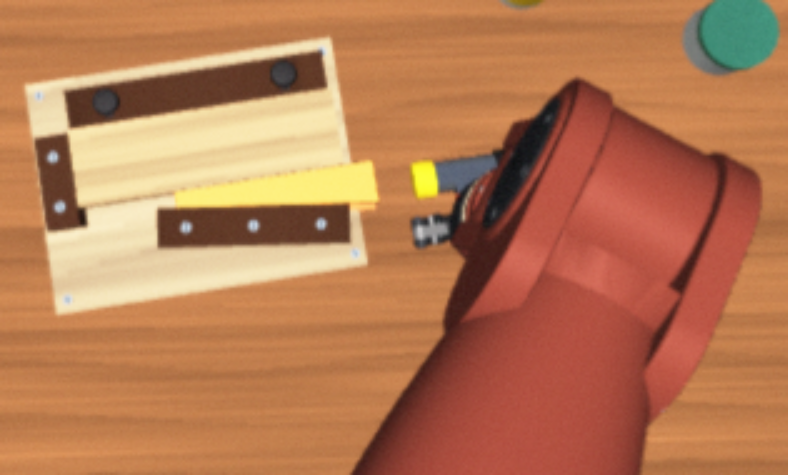

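The wedge has advanced about 66 mm and has started to stop the hammer. The butt is at (376,183) and the blank has closed onto the fence. Now firmer, slow taps until it no longer advances.

Run:
```python
from tap import *
for sf in (16,18,18,18):
    hit,yy=tap(-.09,.03,sf,.03)
look("t3")
```

```text
hit True y [ 0.5059 -0.1104  0.0268] F [ 1.1 -3.7 -1.9] back F [-0.1  0.2 -3.4] T [ 0.02  0.01 -0.01] t 16.46
hit True y [ 0.5059 -0.1104  0.0269] F [ 0.9 -3.7 -1. ] back F [ 0.4  0.4 -4.2] T [ 0.    0.02 -0.02] t 17.92
hit True y [ 0.5059 -0.1104  0.0269] F [-0.6 -4.1 -1. ] back F [-0.5  0.2 -3.7] T [0.06 0.01 0.03] t 19.38
hit True y [ 0.5059 -0.1104  0.0269] F [ 1.5 -4.6 -1.3] back F [-0.1  0.2 -4.6] T [ 0.06  0.02 -0.  ] t 20.83
wedge px x-range 235 315
```

View pics/t3.png

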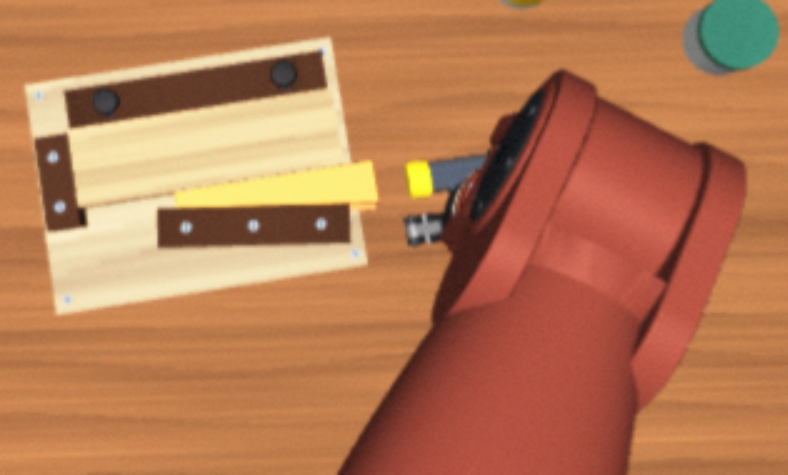

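Four separate taps (16 to 18 N) stopped at the same y=-0.1104, and the wedge hasn't moved in the image. One more tap at 22 N, then I'll lay the hammer down.

Run:
```python
from tap import *
tap(-.09,.03,22,.035)
r.hold(.7)
q=quat(np.radians(7.6),-1)
r.move_linear([.48,-.27,.04],q,velocity=.12)
print(r.get_force().round(1) if hasattr(r.get_force(),'round') else r.get_force())
print(r.move_linear([.48,-.27,.002],velocity=.04,stop_force=6), r.get_position(), np.round(r.get_force(),1))
r.hold(.3); r.release(); r.hold(.3)
p=r.get_position(); r.move_linear([p[0],p[1],.15],velocity=.12)
r.movep([.35,-.40,.25],quat(np.radians(7.6),-1)); print(r.get_time())
d={n:imaging.grab_frame(n) for n in("top","side")}; pickle.dump(d,open("f4.pkl","wb"))
cv2.imwrite("pics/top4.png",d["top"]["image"][:,:,::-1]); cv2.imwrite("pics/side4.png",d["side"]["image"][:,:,::-1])
```

```text
hit True y [ 0.5058 -0.1104  0.027 ] F [ 1.2 -4.  -1. ] back F [ 0.2 -0.1 -3.8] T [-0.   -0.01 -0.02] t 22.39
[-0.4 -0.5 -3.5]
True [ 0.47961741 -0.26966834  0.00456294] [-1.1  0.7  6.4]
28.6
```

View pics/top4.png

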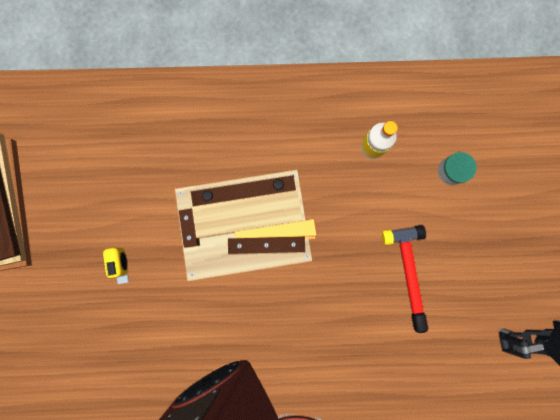

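View pics/side4.png

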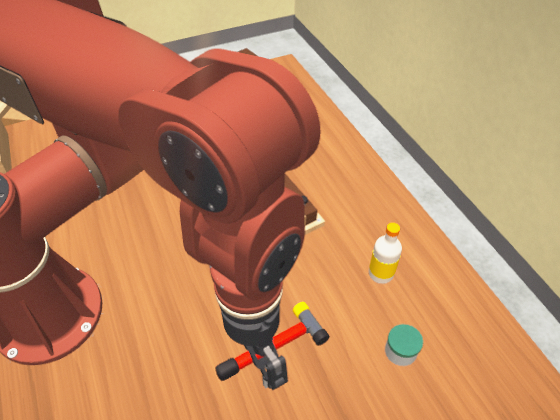

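The hammer lies flat with its head at (405,235). The glue, tin and tape are unchanged, and the wedge butt is at (315,229). I'll check squareness and the wedge against the earlier frame, then hand in.

Run:
```python
from h import *
d=pickle.load(open("f4.pkl","rb")); f=d["top"]; f0=pickle.load(open("f0.pkl","rb"))["top"]
a=f["image"][165:285,170:325,::-1]; cv2.imwrite("pics/z4.png",cv2.resize(a,None,fx=5,fy=5,interpolation=cv2.INTER_CUBIC))
dif=cv2.absdiff(f["image"],f0["image"]).max(2)
for n,(x0,y0,x1,y1) in dict(glue=(355,115,405,165),tin=(430,145,485,195),tape=(95,240,135,290)).items(): print(n,"changed px",int((dif[y0:y1,x0:x1]>40).sum()))
# fence/board border: dark->light transition going down each column
V=f["image"].sum(2).astype(int); pts=[];
for u in range(200,292,2):
    col=V[185:225,u]; dark=np.where(col<300)[0]
    if len(dark): 
        k=dark.max(); 
        a,b=col[k],col[k+1]; pts.append((u,185+k+(300-a)/(b-a)))
P=ray(f,pts,.058)[:,:2].astype(np.float32); l=cv2.fitLine(P,cv2.DIST_HUBER,0,.01,.01).ravel(); print("fence/board edge yaw",np.degrees(np.arctan2(l[1],l[0]))%180-90)
pw=[]
for u in range(240,300,2):
    S=hsv(f)[200:232,u,1].astype(int); k=np.where(S>112)[0]; k=k[k>12]
    if len(k): pw.append((u,200+k.min()))
P=ray(f,pw,.058)[:,:2].astype(np.float32); l=cv2.fitLine(P,cv2.DIST_HUBER,0,.01,.01).ravel(); print("board/wedge edge yaw",np.degrees(np.arctan2(l[1],l[0]))%180-90)
```

```text
glue changed px 0
tin changed px 0
tape changed px 0
fence/board edge yaw 7.5509415
board/wedge edge yaw 7.6942596
```

View pics/z4.png

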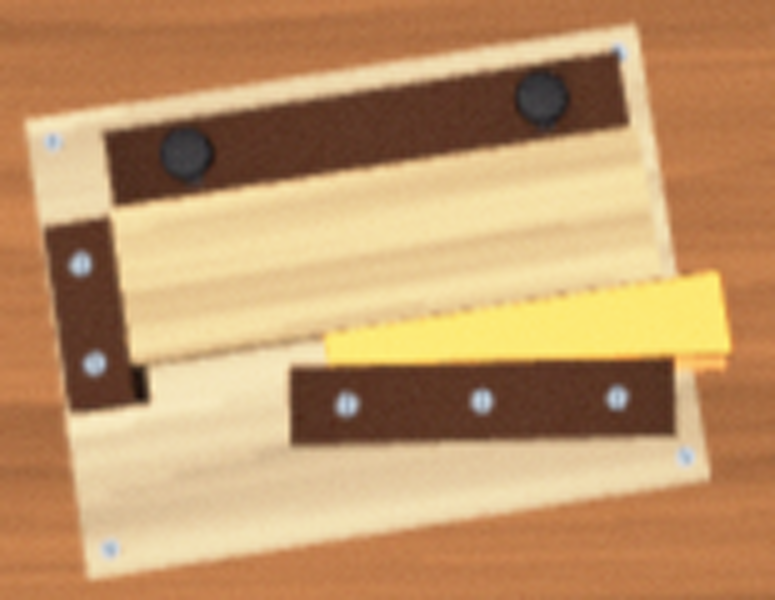

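The blank is tight against the fence, with no gap along the edge from (115,203) to (625,125). It is square too: its edges are at 7.55° and 7.69°, against 7.6° for the jig. The wedge touches the blank along its whole side.

Run:
```python
from cell import r
r.close_job(); print(r.get_time())
```

```text
the job is handed in; nothing more can be done
the job is handed in; nothing more can be done
```

I drove the wedge in with nine separate slow taps, drawing the hammer back clear after each. I then laid the hammer flat on the bench, clear of the jig, and handed the job in at about 29 s of the 51 s allowed.

- **Wedge:** it advanced about 66 mm. The last five taps, stopped at 16 to 22 N, all ended at the same point to 0.1 mm.
- **Blank:** the final image shows no gap at the fence. Its edges lie at 7.55° and 7.69°, against 7.6° for the jig, which is well within the 0.03 rad allowed.
- **Hammer:** it lies on its side, with its head roughly 0.2 m from the wedge's butt by the picture, and the gripper is clear of everything.
- **Glue, tin and tape:** no pixels changed around any of them.

No check failed or disagreed. Two things were not measured directly: the force between wedge and blank, which I inferred from the wedge no longer moving, and the peak force of each tap. The only limits on tap force were the 12 to 22 N stop threshold and the slow approach of 0.03 to 0.04 m/s.

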